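# Shut and latch the hatch of a relay box against its seal

### The job

Close up the grey relay box on the plywood riser: swing its hatch down gently onto the rubber seal, then press the hatch down by its black wing knob and turn the knob clockwise to its stop, so that the tongue underneath catches behind the frame edge and holds the hatch shut when you let go. Feel for the right pressure: do not crush the seal or force the tongue, and leave the things around it where they are.

Things in the scene. Friction and masses are not known exactly. Their poses are not given: they have to be found in the camera images.
- enclosure: Fixed grey sheet-steel box lying on its back on a plywood riser (riser top z = 90 mm), 180 (x) x 160 (y) x 73 mm, open at the top. Origin: centre of its underside; x runs from its front (latch side, towards the robot) to its hinge side, z up. Its frame edge carrying the seal runs along the front, inside, and is set in slots: its height is not known to better than +-3.5 mm.
- hatch (a joint): Hatch angle, rad: 0 = nominally shut (level), positive = open upward. Stiff friction hinge (0.42 N m) holds it at any angle; it weighs about 0.25 kg with its knob. Starts at 0.5 to 0.85. Left loose on the seal it rests between about -0.005 and 0.04; latched it stays between about -0.022 and 0.021.
- wing_knob (a joint): Knob angle, rad: 0 = open, wing and tongue lie along the box's y; grows clockwise seen from above to a stop at 1.57, where the wing points along the box's x and the tongue is behind the frame edge. Friction 0.05 N m keeps it where left. The tongue reaches the frame edge at about 0.3; pressed too little it jams there, pressed enough it slips under.
- hatch_hinge (a point): Point on the hinge axis of the hatch, midway along it, at the rear of the box, 78 mm above the box's underside. Axes as the hatch: z is the hatch's outward normal, x points from the front edge to the hinge, y is the hinge axis.
- push_point (a point): Bare spot on the outer face of the hatch, 170 mm from the hinge axis and 19 mm from its front edge, between edge and knob: push here to swing it shut. Axes as the hatch. The hatch is 189 mm from hinge axis to front edge, 170 mm wide, 3 mm thick, with its rim folded down 9 mm.
- knob_grip (a point): On the knob's turning axis (134.5 mm from the hinge axis), 24 mm above the hatch's outer face, middle of the upright black wing: 46 mm long, 10 mm thick, standing from 10 to 36 mm above the hatch, on a hub 17 mm across; a 33 mm round plate 3 mm high lies under it. The wing runs along this point's y, so the fingers close along its x; the point turns with the knob; z is the axis, outward.
- hatch_rim: Front rim of the hatch, 170 mm long, that meets the seal. Origin: middle of the front edge at the level of the hatch's underside. The seal gives about 4 mm: at the knob, the tongue can slip under from about 11 N of downward press, the latch sits at about 12 N, a hard stop comes at about 15 N. More than 22 N on this rim (about 26 N at the knob) crushes the seal.
- tongue: Steel cam tongue, hidden inside, turning with the knob: 40 mm long from the axis, 14 mm wide, 3 mm thick, lying 9 mm below the hatch's underside, with a bent-down leading edge that rides in by only about 0.6 mm. Origin on the knob's axis at its upper face. Once latched it carries 5 N or more from the seal. More than 16 N on it bends it.
- pliers: Bystander, not to be moved: combination pliers, 142 mm long, lying right of the box on the riser. Origin: centre of its underside.
- y_fitting: Bystander, not to be moved: tan Y-shaped pipe fitting, 106x145x39 mm. Origin: centre of its underside.
- thin_driver: Bystander, not to be moved: thin screwdriver, 156 mm long, lying left of the box on the riser. Origin: centre of its underside.
- hex_bolt: Bystander, not to be moved: M8 hex bolt, 47 mm long, lying left of the box on the riser. Origin: centre of its underside.
- knurled_disc: Bystander, not to be moved: knurled metal disc, 34 mm across, 8 mm high, lying left of the box on the riser. Origin: centre of its underside.

How it is judged:
On the way, in this order (a step that is already met when the one before it is completed fails the run):
1. the hatch is swung down onto its seal (within 0.06 rad of level) (value of joint hatch below 0.06 rad), for 0.2 s.
2. the knob is turned to its stop (beyond 1.4 rad) with the hatch pressed down (within 0.025 rad of level) (value of joint wing_knob above 1.4 rad and value of joint hatch below 0.025 rad), for 0.2 s.
At the end, for the whole second after the job is handed in: The wing knob stands beyond 1.4 rad (stop 1.57), the hatch within 0.025 rad of level, and the tongue, behind the frame edge, alone holds the hatch down against the seal with more than 3 N (all of step 2 and contact force between tongue and anything else above 3 N); the robot touches nothing.
It fails at once if the hatch's front rim is pressed or slammed with more than 22 N, which crushes the seal (contact force between hatch_rim and anything else above 22 N).
It fails at once if the tongue is forced against the frame edge with more than 16 N, which bends it (contact force between tongue and anything else above 16 N).
It fails at once if a thing standing by is moved more than 30 mm (distance of any of pliers, y_fitting, thin_driver, hex_bolt, knurled_disc from where it was at the start of the episode above 0.03 m).
It also fails if it takes over 58 s, if anything falls off the work surface, if the arm or the gripper's body presses on something with over 40 N, if the wrist force passes 120 N, or if a joint passes its speed limit or range.

### The arm

A 6-joint arm with a two-finger parallel gripper is mounted at the origin on the work surface; the furniture and walls round the work are solid. World frame = base frame: x ahead of the robot, y to its left, z up, the work surface at z = 0. Lengths are in m, angles in rad, forces in N, time in s.
With the tool pointing down it reaches from about 0.3 to 0.875 m from the base axis. Payload 6.4 kg.
Tool frame: the origin (TCP) lies on the mounting face of the last link; the fingertips stand 173 mm ahead of it and the grasp point (between the pads) lies 155 mm ahead of it (ctrl.tip_reach is the distance from the TCP to the fingertips, in m); z points along the fingers, y is the line along which they close (so a half turn about z gives the same grasp; the last joint's range is limited). The gripper opens to 85 mm and grips with 20 to 120 N. Pads are 22 mm wide; open, the fingers measure 114 mm over their backs; the gripper's body (76 mm by 85 mm) begins 54 mm behind the grasp point. The pads swing forward as they close: fully open they stand 13 mm farther back than shut.
Start: joints at [1.111, 0.181, 1.607, -0, 1.354, -0.206], TCP at [0.144, 0.557, 0.405] pointing down, gripper open.
Joint ranges: [-2.99, 2.99], [-0.89, 2.07], [0.3, 2.58], [-1.14, 4.28], [0, 2.63], [-3.12, 3.12]. Speed limits (rad/s): [2.57, 2.57, 3.01, 3.14, 3.14, 3.14].

### API

Orientations are given as a unit quaternion [w, x, y, z].
In Python, from bench import ctrl gives the robot as it stands.
- The arm moves only by the shell command python3 -m pendant 'ROWS'. ROWS is JSON, a list that holds one entry, the list of rows, each a list of 7 numbers: the opening, from 0 (shut) to 1 (fully open), then the shift along the tool's x, y, z in mm, then the turn, a rotation vector about the tool's x, y, z in rad. A call has 1 to 5 rows; each row is the pose to reach, as a shift and turn from the pose commanded when the call began, along the tool's axes at that moment; what a row does not reach only later rows make up. A row lasts 1/12 s, in which the tool goes at most 41.7 mm and 7.16 degrees, less where a joint would pass 70% of its speed; a pose out of reach is approached as far as the arm can. A call with a gripper value outside its range is refused whole. The fingers move at their own pace and stop on an object; the grip force is fixed at half the most. Time passes only in rows, so rows that repeat a pose let the fingers close. It gives the time, the measured TCP pose, the force, the opening and the grip force at its end, in the units of the state.
- ctrl.get_obs(): the state, without advancing time (a new reading comes with each control period).
- ctrl.camera(name): name is "scene" or "top"; returns the picture (480x640x3 uint8, red, green, blue); there is no depth.
- ctrl.camera_params(name): a dict with "mtx" (3x3 intrinsics, pixels), "world_from_camera" (4x4, takes a point from camera to world coordinates). Camera axes: x right, y down, z forward; pixel columns grow to the right and rows downward; lengths in m; the calibration is good to about 2 mm. A picture is of the moment at which its call begins. camera_params takes no time and is no camera call.
- ctrl.hand_in(): hands the job in; it is judged then, once.
Trained networks look in the newest picture that a camera, given by its name, has taken for a name from the list of things; names that differ only in an ending like _2 or _b are one class to them, and where a whole thing is asked for, a point or a joint stands for the part that bears it (a point fixed in the world has none). Each returns a list of dicts, best first, with "confidence" (0 to 1); they miss things now and then, are a little off and sometimes report something else, mostly with a low value. They report only what shows in the picture. A call takes as long as a camera call.
- ctrl.boxes_of(camera, name): "point" ([column, row] as shares, 0 to 1, of the picture: columns of its width, rows of its height, amid what is visible of it).
The state is a dict: "time_s": time; "q": joint angles; "dq": joint speeds; "joint_efforts": joint torques, N m; "eef_pos": TCP position; "eef_rot": TCP orientation; "wrist_force": force on the tool from outside, world axes, zero at the start; "torque": the same for the moment, N m; "opening": opening from 0.0 (shut) to 1.0 (fully open); "grasp_force": force on a finger pad.
Only numpy, scipy, OpenCV 4.12 (cv2) and the standard library are available. Lean on these libraries where they do the work, as an engineer would, in place of code of your own. Each camera call takes 0.05 s, during which the arm holds its last target. There are 200 camera calls.

## Working session

There is one attempt and no reset: what is moved stays moved. The work goes in short steps, Python scripts to look and compute and a shell command to move; the robot and the scene stay as the last step left them, time stands still between calls to the robot, and variables do not carry over. Pictures are saved under pics/ and viewed, at most 10 in all, crops included, and the job is handed in when it is done.

```bash
mkdir -p pics; ls; python3 - <<'E'
from bench import ctrl
import cv2, numpy as np
for c in ["scene","top"]:
    im=ctrl.camera(c); cv2.imwrite(f"pics/{c}0.png",im[:,:,::-1])
    p=ctrl.camera_params(c); print(c,p["mtx"].tolist(),np.round(p["world_from_camera"],4).tolist())
    for n in ["enclosure","hatch_hinge","push_point","knob_grip","hatch_rim","wing_knob"]:
        try: print(n,[(np.round(np.array(b["point"])*[640,480],1).tolist(),round(b["confidence"],2)) for b in ctrl.boxes_of(c,n)[:2]])
        except Exception as e: print(n,e)
o=ctrl.get_obs(); print(o)
E
```

```text
pics
scene [[521.204980470223, 0.0, 320.41115541646803], [0.0, 521.204980470223, 241.65039677523018], [0.0, 0.0, 1.0]] [[0.7935, -0.4671, 0.3901, 0.1473], [-0.6085, -0.6098, 0.5078, -0.6368], [0.0007, -0.6403, -0.7681, 1.0831], [0.0, 0.0, 0.0, 1.0]]
enclosure [([300.0, 222.9], 0.75), ([305.5, 186.2], 0.39)]
hatch_hinge [([310.2, 187.3], 0.7)]
push_point [([307.7, 185.2], 0.57)]
knob_grip [([304.9, 172.5], 0.63), ([281.6, 180.8], 0.42)]
hatch_rim [([278.2, 181.7], 0.55)]
wing_knob [([310.0, 182.2], 0.71), ([305.2, 173.9], 0.59)]
top [[461.2070651208282, 0.0, 317.33072476448376], [0.0, 461.2070651208282, 239.43373175470285], [0.0, 0.0, 1.0]] [[-0.0009, -0.9952, 0.0977, 0.5029], [-1.0, 0.0002, -0.0072, -0.0323], [0.0071, -0.0977, -0.9952, 1.4295], [0.0, 0.0, 0.0, 1.0]]
enclosure [([283.9, 252.8], 0.77), ([440.8, 275.7], 0.42)]
hatch_hinge [([441.9, 275.7], 0.68), ([272.0, 224.5], 0.57)]
push_point [([267.2, 224.1], 0.84)]
knob_grip [([269.5, 224.7], 0.49)]
hatch_rim [([272.8, 249.0], 0.65), ([271.2, 226.8], 0.63)]
wing_knob [([269.7, 227.1], 0.56)]
{'time_s': 0.7, 'q': array([ 1.11069926e+00,  1.80749770e-01,  1.60697984e+00,  9.87191078e-06,
        1.35379848e+00, -2.06247338e-01]), 'dq': array([ 1.15434338e-03,  2.38850571e-03,  9.79667781e-05, -4.08540273e-04,
        1.20023661e-03, -1.35661770e-04]), 'joint_efforts': array([-2.87290386e-03, -4.44724345e+01, -3.51613605e+01, -6.01872707e-04,
        8.93523702e-04, -7.59122872e-05]), 'eef_pos': array([0.14436151, 0.55660168, 0.40472649]), 'eef_rot': array([6.00312879e-06, 1.26585402e-01, 9.91955712e-01, 3.20852781e-05]), 'wrist_force': array([ 0.10685409, -0.01483409, -0.12804164]), 'torque': array([0.04856159, 0.00730303, 0.00214407]), 'grasp_force': 0.0, 'opening': 1.000341315160281}
```

View pics/scene0.png

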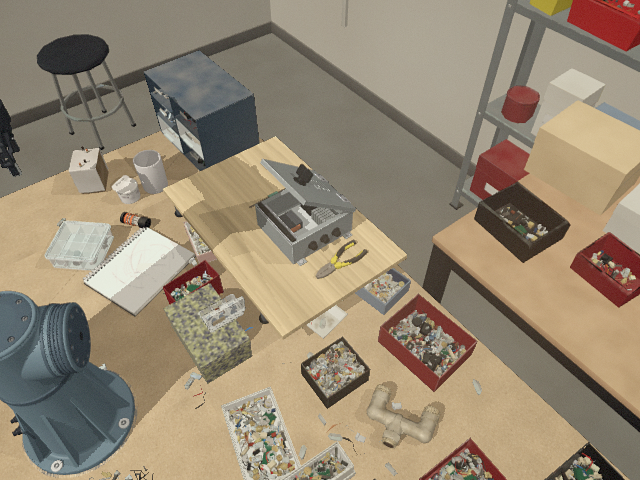

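View pics/top0.png

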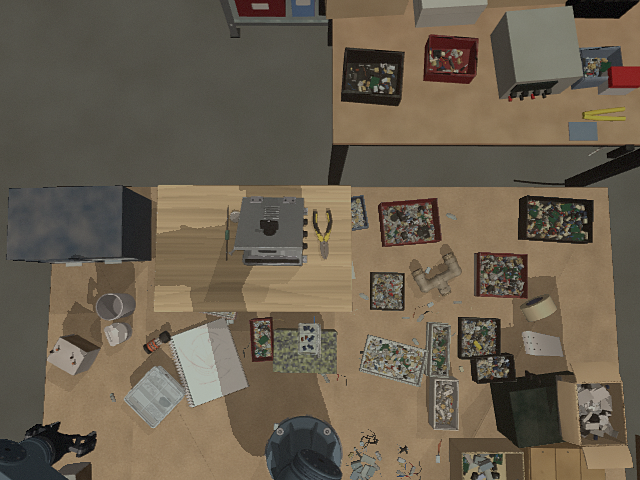

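The scene view shows the box on the riser at about (305,215) with the hatch half open. In the top view the box is at about (270,230), its hinge at row ~198 (far side) and the knob at about (269,227). I'll zoom in on both.

```bash
python3 - <<'E'
import cv2
a=cv2.imread("pics/scene0.png")[145:275,240:370]; b=cv2.imread("pics/top0.png")[185:275,220:340]
cv2.imwrite("pics/c1.png",cv2.resize(a,None,fx=4.5,fy=4.5,interpolation=cv2.INTER_CUBIC))
cv2.imwrite("pics/c2.png",cv2.resize(b,None,fx=6,fy=6,interpolation=cv2.INTER_CUBIC))
E
```

```text
(no output)
```

View pics/c1.png

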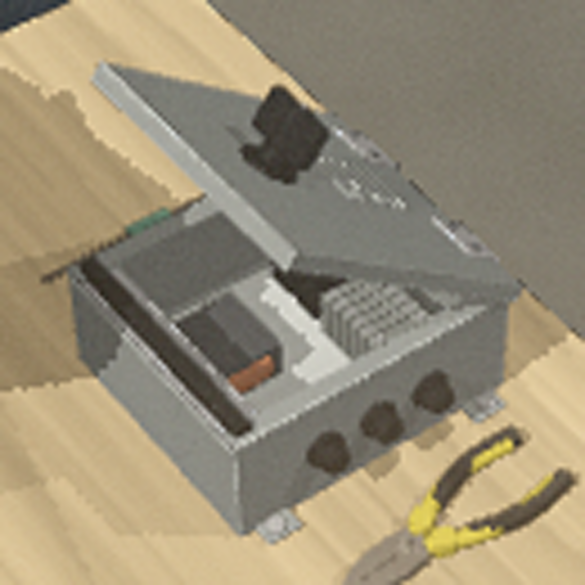

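View pics/c2.png

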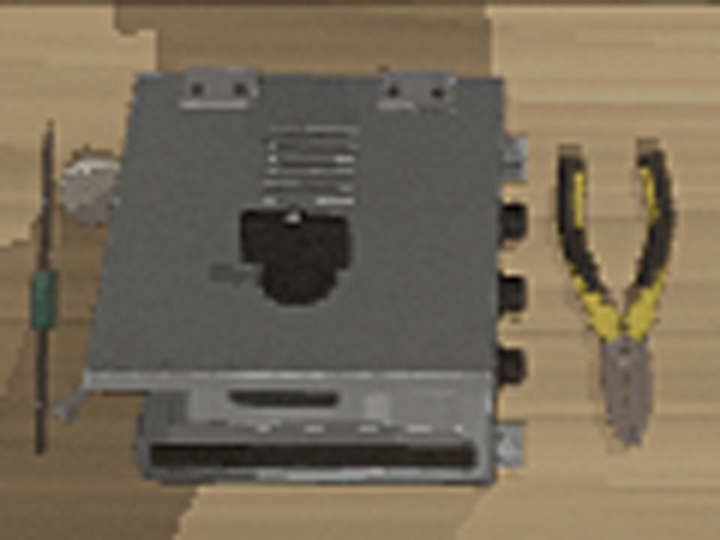

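The crops give usable corners: the hatch's front corners, its hinge-side corners, and the box's front corners and base. I'll fit the box pose and hatch angle to them.

```bash
cat > geo.py <<'E'
import numpy as np
from bench import ctrl
from scipy.optimize import least_squares
from scipy.spatial.transform import Rotation as R
P={c:ctrl.camera_params(c) for c in("scene","top")}
def proj(c,p):
    T=np.linalg.inv(P[c]["world_from_camera"]); q=P[c]["mtx"]@(T[:3,:3]@p+T[:3,3]); return q[:2]/q[2]
def box(v,p): # box->world
    c,s=np.cos(v[2]),np.sin(v[2]); return np.array([v[0]+c*p[0]-s*p[1],v[1]+s*p[0]+c*p[1],.09+p[2]])
def hat(v,d,y,z,th=None): # d from hinge axis, z along normal
    th=v[3] if th is None else th
    return box(v,[v[4]-d*np.cos(th)+z*np.sin(th),y,.078+d*np.sin(th)+z*np.cos(th)])
def tool(world_tip): # shift of fingertip in tool axes, mm
    o=ctrl.get_obs(); M=R.from_quat(np.roll(o["eef_rot"],-1)).as_matrix()
    return np.round(M.T@(world_tip-o["eef_pos"]-M[:,2]*ctrl.tip_reach)*1000,1)
E
python3 - <<'E'
from geo import *
s=lambda x,y:(240+x/4.5,145+y/4.5); t=lambda x,y:(220+x/6,185+y/6)
B=.09
obs=[("scene",s(75,270),lambda v:box(v,[-B,.08,.073])),("scene",s(238,440),lambda v:box(v,[-B,-.08,.073])),
("scene",s(243,533),lambda v:box(v,[-B,-.08,0])),("scene",s(80,350),lambda v:box(v,[-B,.08,0])),
("scene",s(100,65),lambda v:hat(v,.189,.085,v[5])),("scene",s(296,258),lambda v:hat(v,.189,-.085,v[5])),
("top",t(145,478),lambda v:box(v,[-B,.08,.073])),("top",t(492,482),lambda v:box(v,[-B,-.08,.073])),
("top",t(88,373),lambda v:hat(v,.189,.085,v[5])),("top",t(495,373),lambda v:hat(v,.189,-.085,v[5])),
("top",t(293,250),lambda v:hat(v,.1345,0,v[5]+.03)),("scene",s(290,130),lambda v:hat(v,.1345,0,v[5]+.024)),
("top",t(345,230),lambda v:hat(v,.1345,-.023,v[5]+.036)),("top",t(245,230),lambda v:hat(v,.1345,.023,v[5]+.036))]
f=lambda v:np.r_[np.concatenate([proj(c,g(v))-p for c,p,g in obs]),(v[4]-.092)/.002,(v[5]-.002)/.002]
r=least_squares(f,[.55,.08,0,.6,.092,.002],loss="soft_l1")
print(np.round(r.x,4)); print(np.round(f(r.x),1)); np.save("v.npy",r.x)
v=r.x
print("push",hat(v,.172,0,v[5]),"knob shut",hat(v,.1345,0,v[5]+.024,0), "hinge",hat(v,0,0,0))
E
```

```text
[ 0.6493  0.0805 -0.0091  0.6654  0.092   0.0019]
[-1.3 -0.3  0.1  2.3  0.2  1.   0.3  1.8 -0.4  0.1 -0.4 -0.1 -0.8 -0.8
 -0.2 -1.  -0.5  0.5  0.1  1.1  0.4 -2.7 -0.3  0.4  0.8 -0.9 -0.9 -1.1
 -0.  -0.1]
push [0.60716192 0.08093064 0.27566796] knob shut [0.60680783 0.08093386 0.1938739 ] hinge [0.74130228 0.07971168 0.168     ]
```

```bash
python3 -m pendant '[[[0,0,0,-80,0,0,0],[0,0,0,-80,0,0,0],[0,-41,-25,-80,0,0,0],[0,-76,-46,-80,0,0,0],[0,-111,-67,-80,0,0,0]]]'; python3 -m pendant '[[[0,-35,-21,0,0,0,0],[0,-70,-43,0,0,0,0],[0,-105,-64,0,0,0,0],[0,-140,-86,0,0,0,0],[0,-175,-107,0,0,0,0]]]'
```

```text
time_s: 1.12
eef_pos: [0.2319, 0.4664, 0.4857]
eef_rot: [0.001, 0.125, 0.992, 0.001]
wrist_force: [0.1, 0.5, -0.4]
opening: 0.294
grasp_force: 0.0
time_s: 1.53
eef_pos: [0.3751, 0.3179, 0.485]
eef_rot: [0.0, 0.126, 0.992, 0.0]
wrist_force: [1.0, 1.3, -0.1]
opening: 0.001
grasp_force: 0.0
```

```bash
python3 -m pendant '[[[0,-35,-21,0,0,0,0],[0,-70,-43,0,0,0,0],[0,-105,-64,0,0,0,0],[0,-140,-86,0,0,0,0],[0,-175,-107,0,0,0,0]]]'; python3 -m pendant '[[[0,-35,-21,0,0,0,0.12],[0,-70,-43,0,0,0,0.24],[0,-105,-64,0,0,0,0.36],[0,-105,-64,0,0,0,0.48],[0,-105,-64,0,0,0,0.6]]]'; python3 -m pendant '[[[0,0,0,0,0,0,0.12],[0,0,0,0,0,0,0.24],[0,0,0,0,0,0,0.36],[0,0,0,0,0,0,0.48],[0,0,0,0,0,0,0.6]]]'; python3 -c "
from geo import *
v=np.load('v.npy');o=ctrl.get_obs();print(o['eef_pos'],o['q'],o['wrist_force'],tool(hat(v,.173,0,v[5]+.02)))
M=R.from_quat(np.roll(o['eef_rot'],-1)).as_matrix();print(M.round(3))"
```

```text
time_s: 1.95
eef_pos: [0.5178, 0.1703, 0.4849]
eef_rot: [0.0, 0.127, 0.992, 0.0]
wrist_force: [-0.5, 1.6, 0.3]
opening: 0.0
grasp_force: 0.0
time_s: 2.37
eef_pos: [0.6038, 0.0813, 0.4837]
eef_rot: [-0.001, 0.418, 0.908, -0.0]
wrist_force: [-0.5, 1.0, -0.1]
opening: 0.0
grasp_force: 0.0
time_s: 2.78
eef_pos: [0.6024, 0.0838, 0.4846]
eef_rot: [-0.0, 0.667, 0.745, -0.0]
wrist_force: [-0.1, 0.8, 0.5]
opening: 0.001
grasp_force: 0.0
[0.60235201 0.08381087 0.48461174] [-5.66928956e-02  2.00852171e-01  1.42302942e+00  4.82399051e-05
  1.51789038e+00 -1.67653107e-01] [-0.05857289  0.8101148   0.4627244 ] [-4.8 16.  19.2]
[[-0.111  0.994 -0.   ]
 [ 0.994  0.111  0.   ]
 [ 0.    -0.    -1.   ]]
```

```bash
python3 -m pendant '[[[0,-4.5,14.6,0,0,0,0.12],[0,-4.5,14.6,10,0,0,0.12],[0,-4.5,14.6,18,0,0,0.12],[0,-4.5,14.6,26,0,0,0.12],[0,-4.5,14.6,26,0,0,0.12]]]'; python3 -m pendant '[[[0,0,-2,4,0,0,0],[0,0,-4,8,0,0,0],[0,0,-6,11,0,0,0],[0,0,-8,15,0,0,0],[0,0,-8,15,0,0,0]]]';  python3 -c "
from geo import *
o=ctrl.get_obs();print(o['eef_pos'],o['q'],o['wrist_force'])
M=R.from_quat(np.roll(o['eef_rot'],-1)).as_matrix();print(M.round(3),o['torque'])"
```

```text
time_s: 3.2
eef_pos: [0.6165, 0.0812, 0.4554]
eef_rot: [-0.002, 0.707, 0.707, -0.002]
wrist_force: [-0.4, 0.9, -0.0]
opening: -0.001
grasp_force: 0.0
time_s: 3.62
eef_pos: [0.6089, 0.0812, 0.4432]
eef_rot: [-0.0, 0.708, 0.706, -0.0]
wrist_force: [-0.0, 0.7, 0.1]
opening: -0.001
grasp_force: 0.2
[0.60885785 0.08118957 0.44319677] [-6.04094792e-02  2.38587835e-01  1.46023526e+00 -7.68274527e-07
  1.44336965e+00 -5.77276244e-02] [-0.03798467  0.71148149  0.05466508]
[[ 0.003  1.    -0.001]
 [ 1.    -0.003  0.   ]
 [ 0.    -0.001 -1.   ]] [-0.03563262 -0.05459292 -0.02386557]
```

```bash
python3 -m pendant '[[[0,0,-1,3,0,0,0],[0,0,-2,6,0,0,0],[0,0,-4,9,0,0,0],[0,0,-6,12,0,0,0],[0,0,-7,15,0,0,0]]]';  python3 - <<'E'
from geo import *
import cv2
print(ctrl.tip_reach, ctrl.get_obs()['wrist_force'])
a=ctrl.camera("scene")[130:260,240:370,::-1]; b=ctrl.camera("top")[170:300,205:335,::-1]
cv2.imwrite("pics/d1.png",cv2.resize(np.hstack([a,b]),None,fx=3,fy=3,interpolation=cv2.INTER_CUBIC))
E
```

```text
time_s: 4.03
eef_pos: [0.6021, 0.0812, 0.4283]
eef_rot: [-0.0, 0.708, 0.706, -0.0]
wrist_force: [0.3, 0.1, 1.0]
opening: 0.001
grasp_force: 0.6
0.1734 [0.32851809 0.13041723 0.99766072]
```

View pics/d1.png

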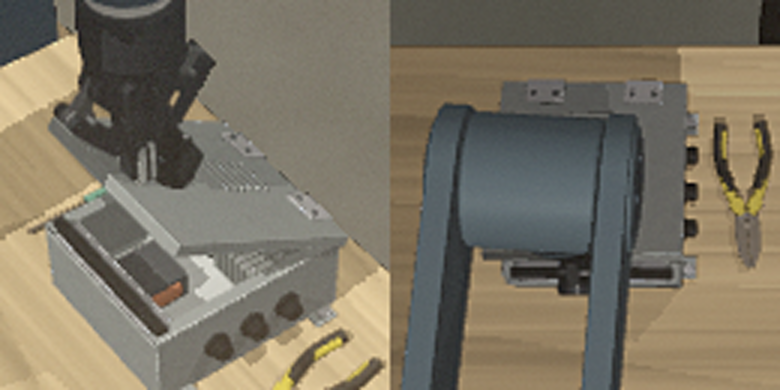

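The fingers now rest on the hatch just behind its front edge, and the hatch has begun to swing down. I'll continue along the arc.

```bash
python3 -m pendant '[[[0,0,-3,4,0,0,0],[0,0,-7,9,0,0,0],[0,0,-10,14,0,0,0],[0,0,-13,19,0,0,0],[0,0,-15.5,24,0,0,0]]]'; python3 -m pendant '[[[0,0,-3,5,0,0,0],[0,0,-5,10,0,0,0],[0,0,-8,15,0,0,0],[0,0,-10,20,0,0,0],[0,0,-12,24,0,0,0]]]'; python3 -m pendant '[[[0,0,-2,4,0,0,0],[0,0,-3,8,0,0,0],[0,0,-4,12,0,0,0],[0,0,-5,15,0,0,0],[0,0,-5,18,0,0,0]]]'
```

```text
time_s: 4.55
eef_pos: [0.5864, 0.0812, 0.404]
eef_rot: [-0.0, 0.708, 0.706, -0.0]
wrist_force: [1.5, 0.4, 1.5]
opening: 0.003
grasp_force: 0.6
time_s: 4.97
eef_pos: [0.5745, 0.0812, 0.38]
eef_rot: [-0.0, 0.708, 0.706, -0.0]
wrist_force: [0.8, 0.6, 1.4]
opening: -0.0
grasp_force: 0.5
time_s: 5.38
eef_pos: [0.5696, 0.0813, 0.3623]
eef_rot: [-0.0, 0.708, 0.706, -0.0]
wrist_force: [-0.5, -0.6, 1.5]
opening: 0.001
grasp_force: 0.5
```

```bash
python3 -m pendant '[[[0,0,0,2,0,0,0],[0,0,0,4,0,0,0],[0,0,0,6,0,0,0],[0,0,0,7,0,0,0],[0,0,0,8,0,0,0]]]'; python3 -m pendant '[[[0,0,0,0.6,0,0,0],[0,0,0,1.2,0,0,0],[0,0,0,1.8,0,0,0],[0,0,0,2.4,0,0,0],[0,0,0,3,0,0,0]]]'
```

```text
time_s: 5.8
eef_pos: [0.5698, 0.0813, 0.3545]
eef_rot: [-0.0, 0.708, 0.706, -0.0]
wrist_force: [-0.2, -1.1, 0.2]
opening: -0.001
grasp_force: 0.5
time_s: 6.22
eef_pos: [0.5699, 0.0812, 0.3517]
eef_rot: [0.0, 0.708, 0.706, 0.0]
wrist_force: [-1.3, -0.1, -0.1]
opening: -0.003
grasp_force: 0.5
```

```bash
python3 -m pendant '[[[0,0,0,0.5,0,0,0],[0,0,0,1,0,0,0],[0,0,0,1.5,0,0,0],[0,0,0,2,0,0,0],[0,0,0,2.5,0,0,0]]]'; python3 -m pendant '[[[0,0,0,0.5,0,0,0],[0,0,0,1,0,0,0],[0,0,0,1.5,0,0,0],[0,0,0,1.5,0,0,0],[0,0,0,1.5,0,0,0]]]'
```

```text
time_s: 6.63
eef_pos: [0.5699, 0.0812, 0.3491]
eef_rot: [0.0, 0.708, 0.706, 0.0]
wrist_force: [-0.7, -0.0, 1.3]
opening: 0.002
grasp_force: 0.5
time_s: 7.05
eef_pos: [0.5699, 0.0812, 0.3476]
eef_rot: [0.0, 0.708, 0.706, 0.0]
wrist_force: [-0.7, -0.1, -0.1]
opening: 0.002
grasp_force: 0.0
```

```bash
python3 -m pendant '[[[0,0,0,0.5,0,0,0],[0,0,0,1,0,0,0],[0,0,0,1.5,0,0,0],[0,0,0,1.5,0,0,0],[0,0,0,1.5,0,0,0]]]'; python3 -m pendant '[[[0,0,0,0.5,0,0,0],[0,0,0,1,0,0,0],[0,0,0,1.5,0,0,0],[0,0,0,1.5,0,0,0],[0,0,0,1.5,0,0,0]]]'; python3 - <<'E'
from geo import *
import cv2
a=ctrl.camera("scene")[130:260,240:370,::-1]
cv2.imwrite("pics/d2.png",cv2.resize(a,None,fx=4.5,fy=4.5,interpolation=cv2.INTER_CUBIC))
E
```

```text
time_s: 7.47
eef_pos: [0.5699, 0.0812, 0.3463]
eef_rot: [0.0, 0.708, 0.706, 0.0]
wrist_force: [-0.7, -0.0, 0.8]
opening: -0.002
grasp_force: 0.5
time_s: 7.88
eef_pos: [0.5699, 0.0812, 0.345]
eef_rot: [0.0, 0.708, 0.706, 0.0]
wrist_force: [-1.5, -0.4, 5.2]
opening: -0.002
grasp_force: 2.4
```

View pics/d2.png

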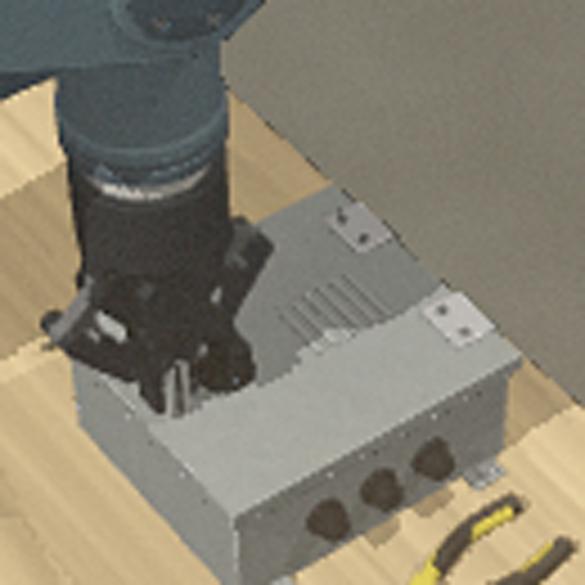

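The hatch lies level on the seal, with the fingertips at its front edge, a first contact of about 5 N and the tip at z = 171.6 mm. I'll back off to the left to get a clear view of the knob.

```bash
python3 -m pendant '[[[0,0,0,-20,0,0,0],[0,0,0,-60,0,0,0],[0,0,0,-90,0,0,0],[1,40,0,-100,0,0,0],[1,80,0,-100,0,0,0]]]'; python3 -m pendant '[[[1,40,0,0,0,0,0],[1,80,0,0,0,0,0],[1,120,0,0,0,0,0],[1,160,0,0,0,0,0],[1,170,0,0,0,0,0]]]'; python3 - <<'E'
from geo import *
import cv2
a=ctrl.camera("scene")[150:260,250:360,::-1]; b=ctrl.camera("top")[190:270,220:320,::-1]
cv2.imwrite("pics/e1.png",cv2.resize(a,None,fx=5,fy=5,interpolation=cv2.INTER_CUBIC)); cv2.imwrite("pics/e2.png",cv2.resize(b,None,fx=7,fy=7,interpolation=cv2.INTER_CUBIC))
v=np.load('v.npy'); 
for z in (.003,.036): print("pred top",(proj("top",hat(v,.1345,0,v[5]+z,0.01))-[220,190])*7, "scene",(proj("scene",hat(v,.1345,0,v[5]+z,0.01))-[250,150])*5)
E
```

```text
time_s: 8.35
eef_pos: [0.5714, 0.1605, 0.4489]
eef_rot: [0.003, 0.71, 0.704, 0.003]
wrist_force: [0.6, 0.1, -0.4]
opening: 0.27
grasp_force: 0.0
time_s: 8.77
eef_pos: [0.5694, 0.3364, 0.4437]
eef_rot: [-0.001, 0.707, 0.708, 0.0]
wrist_force: [-0.8, -0.2, 0.3]
opening: 0.973
grasp_force: 0.0
pred top [367.67495626 395.28736814] scene [199.42436064 310.63957677]
pred top [359.9077303  387.25135123] scene [196.87503612 261.99266027]
```

View pics/e2.png

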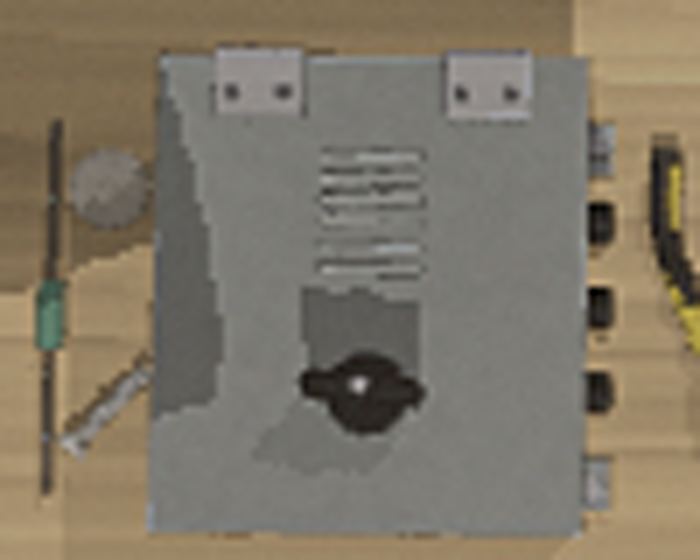

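View pics/e1.png

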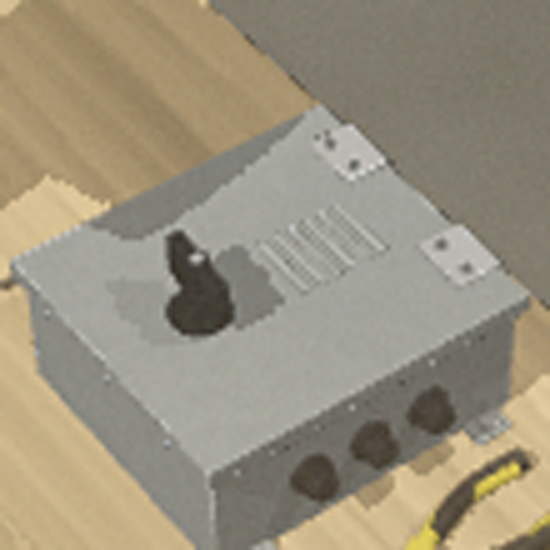

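The wing's centre shows at top-crop (361,388) against a predicted (360,387), so the knob position model holds. In the scene view the hatch is flush. I'll move above the knob.

```bash
python3 -m pendant '[[[0.6,-41,8,0,0,0,0],[0.6,-82,16,0,0,0,0],[0.6,-123,24,0,0,0,0],[0.6,-164,32,0,0,0,0],[0.6,-205,37,0,0,0,0]]]'; python3 -m pendant '[[[0.6,-25,0,0,0,0,0],[0.6,-45,0,0,0,0,0],[0.6,-45,0,10,0,0,0],[0.6,-45,0,20,0,0,0],[0.6,-45,0,30,0,0,0]]]';python3 -m pendant '[[[0.6,0,0,0,0,0,0],[0.6,0,0,0,0,0,0]]]'; python3 - <<'E'
from geo import *
v=np.load('v.npy');print(tool(hat(v,.1345,0,v[5]+.007,.008)));o=ctrl.get_obs();print(o['wrist_force'],o['q'])
print(R.from_quat(np.roll(o["eef_rot"],-1)).as_matrix().round(3))
E
```

```text
time_s: 9.28
eef_pos: [0.607, 0.1226, 0.4444]
eef_rot: [0.0, 0.709, 0.706, -0.0]
wrist_force: [1.0, 0.1, -0.3]
opening: 0.596
grasp_force: 0.0
time_s: 9.7
eef_pos: [0.6065, 0.0805, 0.4134]
eef_rot: [-0.0, 0.709, 0.706, -0.0]
wrist_force: [0.2, 0.6, 0.3]
opening: 0.602
grasp_force: 0.0
time_s: 9.87
eef_pos: [0.6064, 0.082, 0.4131]
eef_rot: [-0.001, 0.708, 0.706, -0.001]
wrist_force: [-0.5, -0.1, 0.4]
opening: 0.602
grasp_force: 0.0
[-1.2  1.2 61.8]
[-0.5306644  -0.07924062  0.36549118] [-5.92634373e-02  2.55850137e-01  1.50001688e+00  6.90687148e-05
  1.38859229e+00 -5.75374216e-02]
[[ 0.002  1.    -0.003]
 [ 1.    -0.002  0.   ]
 [ 0.    -0.003 -1.   ]]
```

```bash
python3 -m pendant '[[[0.6,-1,0.5,15,0,0,0],[0.6,-1,0.5,30,0,0,0],[0.6,-1,0.5,45,0,0,0],[0.6,-1,0.5,56,0,0,0],[0.6,-1,0.5,61,0,0,0]]]'; python3 -m pendant '[[[0.35,0,0,0,0,0,0],[0.25,0,0,0,0,0,0],[0.2,0,0,0,0,0,0],[0.16,0,0,0,0,0,0],[0.16,0,0,0,0,0,0]]]'
```

```text
time_s: 10.28
eef_pos: [0.6069, 0.081, 0.352]
eef_rot: [-0.001, 0.708, 0.707, -0.001]
wrist_force: [-0.0, 0.1, -0.4]
opening: 0.596
grasp_force: 0.0
time_s: 10.7
eef_pos: [0.6072, 0.0804, 0.3547]
eef_rot: [-0.0, 0.708, 0.706, 0.0]
wrist_force: [-4.5, 0.9, 4.9]
opening: 0.165
grasp_force: 17.7
```

```bash
python3 -m pendant '[[[0,0,0,0,0,0,0],[0,0,0,0,0,0,0],[0,0,0,0,0,0,0],[0,0,0,0,0,0,0],[0,0,0,0,0,0,0]]]';python3 - <<'E'
from bench import ctrl
for i in range(3):
    ctrl.camera("top");o=ctrl.get_obs();print(o['wrist_force'].round(2),o['torque'].round(2),o['eef_pos'].round(4),o['opening'],o['grasp_force'])
E
```

```text
time_s: 11.12
eef_pos: [0.6072, 0.0802, 0.3549]
eef_rot: [-0.0, 0.708, 0.706, 0.0]
wrist_force: [-6.0, 0.2, 6.9]
opening: 0.101
grasp_force: 92.9
[-6.5   0.9   6.36] [ 0.17  0.93 -0.14] [0.6072 0.0802 0.3549] 0.1052184097903772 92.86822613328695
[-7.69 -1.02  6.27] [ 0.17  0.85 -0.15] [0.6072 0.0802 0.3549] 0.1039223837972824 92.86832780577242
[-5.94  0.39  6.04] [ 0.17  0.88 -0.17] [0.6072 0.0802 0.3549] 0.10760187917492874 92.86904269829392
```

The tips rode up onto the knob's hub while closing, so the wing is gripped just above it with about 6 N of press. I'll add press in small steps.

```bash
for i in 1 2; do python3 -m pendant '[[[0,0,0,0.4,0,0,0],[0,0,0,0.8,0,0,0],[0,0,0,0.8,0,0,0],[0,0,0,0.8,0,0,0]]]';done; python3 - <<'E'
from bench import ctrl
for i in range(3):
    ctrl.camera("top");o=ctrl.get_obs();print(o['wrist_force'].round(2),o['torque'].round(2),o['eef_pos'].round(4),o['opening'],o['grasp_force'])
E
```

```text
time_s: 11.6
eef_pos: [0.6072, 0.0802, 0.3548]
eef_rot: [0.0, 0.708, 0.706, 0.0]
wrist_force: [-9.0, -0.5, 9.3]
opening: 0.103
grasp_force: 93.7
time_s: 11.93
eef_pos: [0.6071, 0.0803, 0.3544]
eef_rot: [0.0, 0.708, 0.706, 0.0]
wrist_force: [-10.7, 0.1, 13.1]
opening: 0.102
grasp_force: 94.2
[-9.37  0.22 12.82] [ 0.19  1.4  -0.18] [0.6071 0.0802 0.3544] 0.10507133901955411 94.19798760674894
[-9.03  0.47 11.42] [ 0.14  1.45 -0.21] [0.6071 0.0803 0.3544] 0.1055077604732091 94.1973858140409
[-9.35 -0.08 12.54] [ 0.2   1.39 -0.16] [0.6072 0.0803 0.3545] 0.10395743292028573 94.19679458253086
```

```bash
python3 -m pendant '[[[0,0,-0.7,0,0,0,0],[0,0,-1.5,0,0,0,0],[0,0,-1.5,0,0,0,0],[0,0,-1.5,0,0,0,0]]]'; python3 - <<'E'
from bench import ctrl
for i in range(4):
    ctrl.camera("top");o=ctrl.get_obs();print(o['wrist_force'].round(2),o['torque'].round(2),o['eef_pos'].round(4))
E
```

```text
time_s: 12.42
eef_pos: [0.6064, 0.0802, 0.3545]
eef_rot: [0.001, 0.708, 0.706, 0.001]
wrist_force: [-4.6, -0.0, 9.0]
opening: 0.105
grasp_force: 93.3
[-3.39  0.38  8.63] [ 0.24  0.49 -0.16] [0.6065 0.0802 0.3545]
[-3.75  0.94  7.65] [ 0.28  0.49 -0.18] [0.6064 0.0802 0.3545]
[-4.21  0.37  9.24] [ 0.27  0.5  -0.16] [0.6065 0.0802 0.3545]
[-3.54  0.3   7.56] [ 0.28  0.49 -0.18] [0.6064 0.0802 0.3545]
```

```bash
python3 -m pendant '[[[0,0,-0.4,0.6,0,0,0],[0,0,-0.9,1.2,0,0,0],[0,0,-0.9,1.5,0,0,0],[0,0,-0.9,1.5,0,0,0]]]'; python3 - <<'E'
from bench import ctrl
for i in range(4):
    ctrl.camera("top");o=ctrl.get_obs();print(o['wrist_force'].round(2),o['torque'].round(2),o['eef_pos'].round(4))
E
```

```text
time_s: 12.95
eef_pos: [0.606, 0.0802, 0.3541]
eef_rot: [0.002, 0.708, 0.706, 0.002]
wrist_force: [-4.0, 0.7, 12.9]
opening: 0.099
grasp_force: 94.2
[-3.73  0.36 11.72] [ 0.29  0.47 -0.14] [0.606  0.0802 0.3541]
[-4.37  1.21 12.16] [ 0.31  0.41 -0.14] [0.606  0.0802 0.3541]
[-4.04  0.97 12.36] [ 0.26  0.43 -0.16] [0.606  0.0802 0.3541]
[-3.68  0.16 13.69] [ 0.24  0.44 -0.19] [0.606  0.0802 0.3541]
```

```bash
python3 -m pendant '[[[0,0,-0.3,0.5,0,0,0],[0,0,-0.5,0.9,0,0,0],[0,0,-0.5,0.9,0,0,0],[0,0,-0.5,0.9,0,0,0]]]'; python3 - <<'E'
from bench import ctrl
for i in range(4):
    ctrl.camera("top");o=ctrl.get_obs();print(o['wrist_force'].round(2),o['torque'].round(2),o['eef_pos'].round(4))
E
python3 -m pendant '[[[0,0,0,0,0,0,0.05],[0,0,0,0,0,0,0.1],[0,0,0,0,0,0,0.15],[0,0,0,0,0,0,0.15]]]'; python3 - <<'E'
from bench import ctrl
for i in range(3):
    ctrl.camera("top");o=ctrl.get_obs();print(o['wrist_force'].round(2),o['torque'].round(2),o['eef_pos'].round(4),o['eef_rot'].round(4))
E
```

```text
time_s: 13.48
eef_pos: [0.6058, 0.0802, 0.3537]
eef_rot: [0.003, 0.708, 0.706, 0.003]
wrist_force: [-3.2, 0.6, 13.5]
opening: 0.104
grasp_force: 94.5
[-2.48  1.42 14.32] [ 0.3   0.34 -0.17] [0.6058 0.0802 0.3537]
[-3.89  0.27 12.93] [ 0.31  0.35 -0.15] [0.6057 0.0802 0.3537]
[-3.44  1.28 14.46] [ 0.29  0.33 -0.16] [0.6058 0.0802 0.3537]
[-2.27  0.34 14.43] [ 0.3   0.37 -0.16] [0.6058 0.0802 0.3538]
time_s: 14.02
eef_pos: [0.6055, 0.0803, 0.3537]
eef_rot: [0.002, 0.76, 0.65, 0.002]
wrist_force: [-5.6, 0.1, 15.1]
opening: 0.097
grasp_force: 94.7
[-5.04  0.5  16.13] [ 0.26  0.54 -0.04] [0.6055 0.0803 0.3537] [0.0021 0.7593 0.6507 0.0024]
[-5.17  1.68 14.7 ] [ 0.28  0.55 -0.01] [0.6055 0.0803 0.3538] [0.0021 0.7591 0.6509 0.0024]
[-5.84  0.52 14.64] [ 0.33  0.6  -0.02] [0.6055 0.0803 0.3537] [0.0021 0.7591 0.651  0.0024]
```

```bash
python3 -m pendant '[[[0,0,-0.3,0.4,0,0,0],[0,0,-0.6,0.7,0,0,0],[0,0,-0.6,0.7,0,0,0.04],[0,0,-0.6,0.7,0,0,0.08],[0,0,-0.6,0.7,0,0,0.08]]]'; cat > rd.py <<'E'
from bench import ctrl
import numpy as np
f=[];t=[]
for i in range(4):
    ctrl.camera("top");o=ctrl.get_obs();f.append(o['wrist_force']);t.append(o['torque'])
from scipy.spatial.transform import Rotation as R
M=R.from_quat(np.roll(o["eef_rot"],-1)).as_matrix()
print("F",np.mean(f,0).round(2),"T",np.mean(t,0).round(2),"p",(o['eef_pos']*1000).round(1),"yaw_y",round(np.arctan2(M[1,1],M[0,1]),3),"t",o['time_s'])
E
python3 rd.py
```

```text
time_s: 14.58
eef_pos: [0.6051, 0.0803, 0.3535]
eef_rot: [0.002, 0.785, 0.619, 0.003]
wrist_force: [-5.1, 1.4, 16.7]
opening: 0.105
grasp_force: 95.0
F [-5.09  1.   17.02] T [ 0.24  0.56 -0.06] p [605.1  80.3 353.5] yaw_y -0.233 t 14.7833
```

```bash
python3 -m pendant '[[[0,0,0,0,0,0,0.04],[0,0,0,0,0,0,0.08],[0,0,0,0,0,0,0.08]]]'; python3 rd.py
```

```text
time_s: 15.03
eef_pos: [0.605, 0.0804, 0.3535]
eef_rot: [0.002, 0.809, 0.587, 0.003]
wrist_force: [-5.8, 1.3, 17.4]
opening: 0.104
grasp_force: 95.1
F [-6.56  0.47 17.07] T [ 0.24  0.68 -0.03] p [605.   80.4 353.5] yaw_y -0.313 t 15.2333
```

```bash
python3 -m pendant '[[[0,0,0,0,0,0,0.04],[0,0,0,0,0,0,0.08],[0,0,0,0,0,0,0.08]]]'; python3 rd.py
```

```text
time_s: 15.48
eef_pos: [0.6049, 0.0804, 0.3534]
eef_rot: [0.002, 0.832, 0.555, 0.003]
wrist_force: [-7.2, 0.8, 17.9]
opening: 0.107
grasp_force: 95.2
F [-7.    0.88 17.58] T [ 0.25  0.82 -0.06] p [604.9  80.4 353.4] yaw_y -0.393 t 15.6833
```

```bash
python3 -m pendant '[[[0,0,0,0,0,0,0.04],[0,0,0,0,0,0,0.08],[0,0,0,0,0,0,0.08]]]'; python3 rd.py
```

```text
time_s: 15.93
eef_pos: [0.6047, 0.0805, 0.3534]
eef_rot: [0.001, 0.854, 0.521, 0.003]
wrist_force: [-7.8, 0.9, 18.1]
opening: 0.101
grasp_force: 95.3
F [-7.26  1.02 18.01] T [ 0.28  0.92 -0.06] p [604.7  80.5 353.4] yaw_y -0.473 t 16.1333
```

```bash
python3 -m pendant '[[[0,-0.1,-0.2,0,0,0,0.06],[0,-0.3,-0.5,0,0,0,0.12],[0,-0.3,-0.5,0,0,0,0.18],[0,-0.3,-0.5,0,0,0,0.24],[0,-0.3,-0.5,0,0,0,0.24]]]'; python3 rd.py
```

```text
time_s: 16.55
eef_pos: [0.6041, 0.0807, 0.3534]
eef_rot: [0.001, 0.91, 0.415, 0.003]
wrist_force: [-8.0, 2.3, 18.6]
opening: 0.106
grasp_force: 95.2
F [-7.69  2.42 17.94] T [ 0.46  0.89 -0.01] p [604.2  80.7 353.4] yaw_y -0.713 t 16.75
```

```bash
python3 -m pendant '[[[0,-0.2,-0.2,0,0,0,0.06],[0,-0.4,-0.4,0,0,0,0.12],[0,-0.4,-0.4,0,0,0,0.18],[0,-0.4,-0.4,0,0,0,0.24],[0,-0.4,-0.4,0,0,0,0.24]]]'; python3 rd.py
```

```text
time_s: 17.17
eef_pos: [0.6036, 0.0811, 0.3534]
eef_rot: [0.0, 0.953, 0.303, 0.003]
wrist_force: [-7.4, 4.5, 16.9]
opening: 0.104
grasp_force: 95.2
F [-6.59  4.39 17.78] T [0.67 0.81 0.  ] p [603.6  81.1 353.4] yaw_y -0.952 t 17.3667
```

```bash
python3 -m pendant '[[[0,0,-0.3,0,0,0,0.08],[0,-0.1,-0.6,0,0,0,0.16],[0,-0.1,-0.6,0,0,0,0.24],[0,-0.1,-0.6,0,0,0,0.3],[0,-0.1,-0.6,0,0,0,0.3]]]'; python3 rd.py
```

```text
time_s: 17.78
eef_pos: [0.6032, 0.0817, 0.3534]
eef_rot: [-0.0, 0.988, 0.157, 0.003]
wrist_force: [-6.7, 5.0, 18.2]
opening: 0.107
grasp_force: 95.2
F [-6.98  4.94 17.73] T [ 0.77  0.82 -0.03] p [603.2  81.7 353.4] yaw_y -1.252 t 17.9833
```

```bash
python3 -m pendant '[[[0,-0.3,-0.2,0,0,0,0.07],[0,-0.5,-0.4,0,0,0,0.14],[0,-0.5,-0.4,0,0,0,0.2],[0,-0.5,-0.4,0,0,0,0.24],[0,-0.5,-0.4,0,0,0,0.24]]]'; python3 rd.py
```

```text
time_s: 18.4
eef_pos: [0.6028, 0.0822, 0.3534]
eef_rot: [-0.001, 0.999, 0.038, 0.004]
wrist_force: [-4.0, 7.0, 16.1]
opening: 0.109
grasp_force: 95.0
F [-5.11  7.18 16.27] T [ 1.01  0.52 -0.01] p [602.8  82.2 353.4] yaw_y -1.492 t 18.6
```

```bash
python3 -m pendant '[[[0,0,-0.4,0,0,0,0.03],[0,0,-0.7,0,0,0,0.06],[0,0,-0.7,0,0,0,0.08],[0,0,-0.7,0,0,0,0.08]]]'; python3 rd.py
```

```text
time_s: 18.93
eef_pos: [0.6028, 0.0826, 0.3534]
eef_rot: [-0.001, 1.0, -0.001, 0.004]
wrist_force: [-5.4, 5.4, 16.4]
opening: 0.107
grasp_force: 95.0
F [-5.24  5.85 17.03] T [ 0.76  0.54 -0.03] p [602.8  82.6 353.4] yaw_y -1.572 t 19.1333
```

```bash
python3 -m pendant '[[[0,0,0,0,0,0,0.02],[0,0,0,0,0,0,0.04],[0,0,0,0,0,0,0.04]]]'; python3 rd.py
```

```text
time_s: 19.38
eef_pos: [0.6028, 0.0827, 0.3534]
eef_rot: [-0.001, 1.0, -0.021, 0.004]
wrist_force: [-4.7, 6.3, 16.1]
opening: 0.098
grasp_force: 96.1
F [-4.65  5.68 16.19] T [0.79 0.51 0.69] p [602.8  82.7 353.4] yaw_y -1.611 t 19.5833
```

The knob is at its stop (torque rise to 0.69 N·m, with no jam on the way). I'll relax the twist, ease off the press and check that the latch holds.

```bash
python3 -m pendant '[[[0,0,0,0,0,0,-0.02],[0,0,0,-0.4,0,0,-0.02],[0,0,0,-0.8,0,0,-0.02],[0,0,0,-1.2,0,0,-0.02],[0,0,0,-1.6,0,0,-0.02]]]'; python3 rd.py
```

```text
time_s: 20.0
eef_pos: [0.6028, 0.0826, 0.3537]
eef_rot: [-0.001, 1.0, -0.01, 0.003]
wrist_force: [-0.1, 5.7, 6.8]
opening: 0.103
grasp_force: 93.5
F [-0.73  5.85  8.79] T [ 0.77 -0.17  0.31] p [602.8  82.6 353.6] yaw_y -1.592 t 20.2
```

```bash
python3 -m pendant '[[[0,0,0,-0.3,0,0,0],[0,0,0,-0.6,0,0,0],[0,0,0,-0.9,0,0,0],[0,0,0,-1.2,0,0,0],[0,0,0,-1.2,0,0,0]]]'; python3 rd.py
```

```text
time_s: 20.62
eef_pos: [0.6028, 0.0826, 0.3537]
eef_rot: [-0.001, 1.0, -0.011, 0.003]
wrist_force: [2.0, 5.7, 2.3]
opening: 0.106
grasp_force: 92.7
F [1.85 5.91 2.66] T [ 0.77 -0.75  0.3 ] p [602.8  82.6 353.7] yaw_y -1.592 t 20.8167
```

```bash
python3 -m pendant '[[[0,0,-0.4,-0.2,0,0,-0.01],[0,0,-0.8,-0.4,0,0,-0.01],[0,0,-1.2,-0.4,0,0,-0.01],[0,0,-1.2,-0.4,0,0,-0.01]]]'; python3 rd.py
```

```text
time_s: 21.15
eef_pos: [0.6029, 0.083, 0.3538]
eef_rot: [-0.0, 1.0, -0.006, 0.003]
wrist_force: [4.9, 3.7, 2.1]
opening: 0.1
grasp_force: 92.5
F [4.94 3.49 2.22] T [ 0.41 -1.27  0.08] p [602.9  82.9 353.7] yaw_y -1.583 t 21.35
```

```bash
python3 -m pendant '[[[0.15,0,0,0,0,0,0],[0.25,0,0,0,0,0,0],[0.4,0,0,0,0,0,0],[0.6,0,0,0,0,0,0],[0.6,0,0,0,0,0,0]]]'; python3 rd.py
```

```text
time_s: 21.77
eef_pos: [0.6014, 0.0826, 0.3516]
eef_rot: [0.0, 1.0, -0.006, -0.001]
wrist_force: [-0.1, -0.9, 0.3]
opening: 0.595
grasp_force: 0.0
F [0.3  0.04 0.03] T [-0.01 -0.02 -0.  ] p [601.6  82.7 351.9] yaw_y -1.583 t 21.9667
```

```bash
python3 -m pendant '[[[0.6,0,0,-10,0,0,0],[0.6,0,0,-30,0,0,0],[0.6,0,0,-60,0,0,0],[0.6,0,0,-90,0,0,0],[0.6,0,-30,-100,0,0,0]]]'; python3 -m pendant '[[[0.6,0,-40,0,0,0,0],[0.6,0,-80,0,0,0,0],[0.6,0,-120,0,0,0,0],[0.6,0,-160,0,0,0,0],[0.6,0,-200,0,0,0,0]]]'; python3 -m pendant '[[[0.6,0,-20,0,0,0,0],[0.6,0,-20,0,0,0,0],[0.6,0,-20,0,0,0,0]]]'; python3 - <<'E'
from geo import *
import cv2
a=ctrl.camera("scene")[150:260,250:360,::-1]; b=ctrl.camera("top")[185:275,220:330,::-1]
a=cv2.resize(a,(400,400),interpolation=cv2.INTER_CUBIC); b=cv2.resize(b,(400,327),interpolation=cv2.INTER_CUBIC)
cv2.imwrite("pics/f1.png",np.hstack([a,np.vstack([b,np.zeros((73,400,3),np.uint8)])]))
E
```

```text
time_s: 22.38
eef_pos: [0.6032, 0.1095, 0.4584]
eef_rot: [0.001, 1.0, -0.008, 0.004]
wrist_force: [1.4, 0.7, 1.3]
opening: 0.598
grasp_force: 0.0
time_s: 22.8
eef_pos: [0.6041, 0.3146, 0.4533]
eef_rot: [-0.0, 1.0, -0.006, 0.001]
wrist_force: [0.6, -0.1, -0.4]
opening: 0.602
grasp_force: 0.0
time_s: 23.05
eef_pos: [0.6043, 0.3339, 0.4525]
eef_rot: [0.0, 1.0, -0.005, 0.0]
wrist_force: [0.2, -0.2, -0.3]
opening: 0.6
grasp_force: 0.0
```

View pics/f1.png

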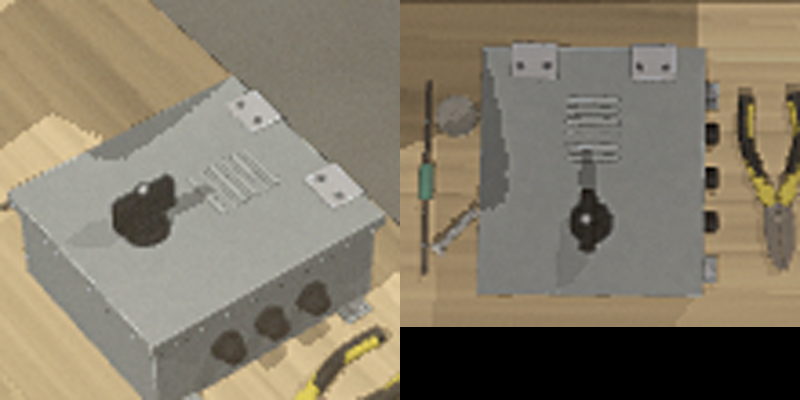

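The hatch is flush, the wing points along the box's x at top-view (590,220), and the pliers, driver, bolt and disc are where they were. I'll hand it in.

```bash
python3 -c "
from bench import ctrl
print(ctrl.hand_in())"
```

```text
the job is handed in; nothing more can be done
None
```

I closed and latched the hatch, with the wing knob turned to its stop and the gripper clear, and handed the job in at about 23 s; the hand-in gave no verdict, and I didn't measure the tongue's holding force directly.

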